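Lay the reference bar on the test fixture's sloping ledge

ROBOT

A 6-joint arm with a two-finger parallel gripper is mounted at the origin on the work surface. World frame = base frame: x ahead of the robot, y to its left, z up, the work surface at z = 0. Lengths are in mm, angles in rad, forces in N, time in s.
With the tool pointing down it reaches from about 425 to 1125 mm from the base axis. Payload 14.9 kg.
Tool frame: the origin (TCP) lies midway between the tips of the shut fingers; the grasp point (between the pads) lies 19 mm behind it; z points along the fingers, y is the line along which they close (so a half turn about z gives the same grasp; the last joint's range is limited). The gripper opens to 91 mm and grips with 3 to 60 N. Pads are 32 mm wide; open, the fingers measure 118 mm over their backs; the gripper's body (76 mm by 178 mm) begins 60 mm behind the grasp point.
Start: joints at [1.111, 0.379, 1.734, -0, 1.028, -0.033], TCP at [289.78, 637.217, 191.132] pointing down, gripper open.
Joint ranges: [-2.77, 2.77], [-0.74, 2.19], [0, 2.66], [-1.06, 4.2], [0.31, 2.87], [-3.08, 3.08]. Speed limits (rad/s): [1.89, 1.89, 2.39, 3.14, 3.14, 3.14].

INTERFACE

Orientations are given as [roll, pitch, yaw] about the fixed x, y, z axes, in that order (R = Rz(yaw) Ry(pitch) Rx(roll)).
In Python, from workcell import r gives the robot as it stands.
- The arm moves only by the tool servo_tool, never from a script. Its argument "commands" is a list of rows, each an object of numbers: "tx", "ty", "tz": the shift along the tool's x, y, z in mm; "rx", "ry", "rz": the turn, a rotation vector about the tool's x, y, z in degrees; "grip": the finger opening in mm, from 0 to 91.2. A call has 1 to 20 rows; each row is the pose to reach, as a shift and turn from the pose commanded when the call began, along the tool's axes at that moment; what a row does not reach only later rows make up. A row lasts 1/12 s, in which the tool goes at most 41.7 mm and 7.16 degrees, less where a joint would pass 70% of its speed; a pose out of reach is approached as far as the arm can. A call with a gripper value outside its range is refused whole. The fingers move at their own pace and stop on an object; the grip force is fixed at half the most. Time passes only in rows, so rows that repeat a pose let the fingers close. It gives the time, the measured TCP pose, the force, the opening and the grip force at its end, in the units of the state.
- r.state(): the state, without advancing time (a new reading comes with each control period).
- r.capture(name): name is "scene" or "top"; returns a dict with "frame" (400x640x3 uint8, red, green, blue), "fovy" (degrees; the focal length in pixels is half the picture's height over the tangent of half this angle, whatever the lens; pixels are square), "cx", "cy" (the principal point, pixels), "position" and "attitude" of the camera in the world. Camera axes: x right, y up, looking along -z (the intrinsics and any distortion apply to the point x, -y, -z); pixel columns grow to the right and rows downward; lengths in mm; the calibration is good to about 2 mm. A picture is of the moment at which its call begins. There is no depth.
- r.close_job(): hands the job in; it is judged then, once.
Trained networks look in a picture, given as the dict that the camera call returned (one of the last four; its "shot" number tells which), for a name from the list of things; names that differ only in an ending like _2 or _b are one class to them, and where a whole thing is asked for, a point or a joint stands for the part that bears it (a point fixed in the world has none). Each returns a list of dicts, best first, with "p" (0 to 1); they miss things now and then, are a little off and sometimes report something else, mostly with a low value. They report only what shows in the picture. A call takes as long as a camera call. They do not tell look-alikes from the thing itself.
- r.regions_of(picture, target): "mask" (400x640 bool, what is visible of it) and "at" ([column, row] in pixels, amid what is visible of it).
The state is a dict: "t": time; "qpos": joint angles; "dq": joint speeds; "tau": joint torques, N m; "eef_pos": TCP position; "tool_rot": TCP orientation; "force": force on the tool from outside, world axes, zero at the start; "ft_torque": the same for the moment, N m; "gripper_width": opening from 0.0 (shut) to 1.0 (fully open); "gripper_force": force on a finger pad.
Only numpy, scipy, OpenCV 4.12 (cv2) and the standard library are available. Lean on these libraries where they do the work, as an engineer would, in place of code of your own. Each camera call takes 0.05 s, during which the arm holds its last target. There are 200 camera calls.

TASK

Take the black reference bar with the red ends out of the blue parts bin and lay it on the narrow sloping aluminium ledge of the orange test fixture nearer the robot, brass strip up, lengthwise along the ledge and centred on it, just uphill of (or touching) the two blue stops. Tilt it to match the slope, so that it already lies flat on the ledge before you let go; do not drop it. Leave the other parts in the bin and do not disturb the things on the bench.

Things in the scene. Friction and masses are not known exactly. Their poses are not given: they have to be found in the camera images.
- ref_bar: the part to move: a black plastic bar 100 x 28 x 22 mm (0.1 to 0.2 kg) with red end caps and a brass strip along its top, lying flat in the bin, strip up. Its two ends are alike. Origin: centre of its underside; x along its 100 mm length, y along its 28 mm width, z out of its top
- bar_top (a point): centre of the reference bar's top face (on the brass strip), 22 mm above its origin
- bin: blue open bin, 250 (x) x 310 (y) x 45 mm high, 5 mm walls and floor, fixed to the bench; three bars lie side by side in it about 95 mm apart in its y, long sides roughly along its x. Origin: centre of its underside. Bin and fixture may stand either way round, left or right
- fixture: orange test fixture fixed to the bench: base 230 x 200 x 40 mm high, centred 20 mm behind (+x of) the origin; a low back block 190 mm wide, 95 mm high, front face 100 mm behind the origin; on its -y end a narrow post (50 mm wide, centred at y = -70 mm, 195 mm high) carries a parked clamp with a red handle, reaching 24 mm in front of the post and 250 mm high. Origin on the bench; -x is its front
- ledge: the fixture's narrow ledge: an aluminium beam 24 mm wide (x) x 110 mm long (y) x 16 mm thick on two legs, its top face sloping 25 degrees down towards the fixture's front. Origin: centre of the top face, 180 mm above the bench; x uphill, y along the beam, z normal to the face. Two blue stops stand 7 mm proud along its lower edge (see seat)
- seat (a point): ledge point (2, 0, 0) mm: under the middle of the bar's underside when it touches both stops (the bar then overhangs the uphill edge by 4 mm). The blue stops are 16 mm long and 6 mm thick; inner faces at ledge x = -12 mm, centres at ledge y = +42 and -42 mm; between them the edge is open
- alu_bar: plain aluminium bar with two dark screw plugs, 100 x 28 x 22 mm, in the bin; not to be taken. Origin: centre of its underside
- spacer_bar: plain brown bar, 100 x 28 x 22 mm, in the bin; not to be taken. Origin: centre of its underside
- bolt: steel bolt with nut, 44 mm long, 18 mm across, lying at the far (+x) end of the bin. Origin: underside of its middle
- foot: black rubber foot, 24 mm across, 20 mm high, standing at the far (+x) end of the bin. Origin: centre of its underside
- cup: white cup, 76 mm across, 85 mm high, on the bench behind the bin and fixture. Origin: centre of its underside
- tape_roll: yellow plastic reel core, 90 mm across, 24 mm high, lying flat on the bench. Origin: centre of its underside
- screwdriver: screwdriver with red handle, 170 mm long, lying on the bench. Origin: under its shaft line, near the middle
Mind the look-alikes: they are no part of the job. Leave any pink or turquoise look-alike of the ref_bar alone.

How it is judged:
By the outcome, as a careful person would: the job done as asked, in the order asked, and still so for the second after the job is handed in, with the robot touching nothing.
It also fails if it takes over 48 s, if anything falls off the work surface, if the arm or the gripper's body presses on something with over 40 N, if the wrist force passes 120 N, or if a joint passes its speed limit or range.

## Working session

There is one attempt and no reset: what is moved stays moved. The work goes in short steps, Python scripts to look and compute and a tool call to move; the robot and the scene stay as the last step left them, time stands still between calls to the robot, and variables do not carry over. Pictures are saved under pics/ and viewed, at most 10 in all, crops included, and the job is handed in when it is done.

Besides the shell and the picture viewer there is one more tool, called after "Emit:" as name(argument=value, ...) on one line, values as JSON. servo_tool: Moves the arm, as the interface text tells. Its arguments: {"type":"object","properties":{"commands":{"type":"array","items":{"type":"object","properties":{"tx":{"type":"number"},"ty":{"type":"number"},"tz":{"type":"number"},"rx":{"type":"number"},"ry":{"type":"number"},"rz":{"type":"number"},"grip":{"type":"number"}}}}},"required":["commands"]}

```bash
mkdir -p pics; ls; cat > h.py <<'E'
import numpy as np, cv2
from scipy.spatial.transform import Rotation as Ro
from workcell import r
def K(c):
    f=200/np.tan(np.radians(c['fovy'])/2); return f
def att(c):
    a=np.array(c['attitude'],float)
    if a.shape==(3,3): return a
    if a.size==4: return Ro.from_quat(a).as_matrix()
    return Ro.from_euler('xyz',a).as_matrix()
def ray(c,u,v):
    f=K(c); d=np.array([(u-c['cx'])/f,-(v-c['cy'])/f,-1]); return att(c)@d
def atz(c,u,v,z):
    d=ray(c,u,v); p=np.array(c['position']); return p+d*(z-p[2])/d[2]
def proj(c,P):
    q=(np.atleast_2d(P)-np.array(c['position']))@att(c); f=K(c)
    return np.c_[c['cx']+f*q[:,0]/-q[:,2], c['cy']+f*q[:,1]/q[:,2]]
E
python3 - <<'E'
from h import *
print(r.state())
for n in ['scene','top']:
    c=r.capture(n); print(n,{k:v for k,v in c.items() if k!='frame'})
    cv2.imwrite(f'pics/{n}0.png',c['frame'][:,:,::-1])
    np.save(f'{n}0.npy',c['frame'])
    for t in ['ref_bar','alu_bar','spacer_bar','fixture','ledge','bin','cup','tape_roll','screwdriver','bolt','foot']:
        for d in r.regions_of(c,t)[:3]:
            m=d['mask'].astype('uint8'); (x,y),(w,h),a=cv2.minAreaRect(cv2.findNonZero(m)) if m.any() else ((0,0),(0,0),0)
            print(n,t,round(d['p'],2),np.round(d['at'],1),m.sum(),'rect',np.round([x,y,w,h,a],1))
E
```

```text
pics
{'t': 0.0, 'qpos': array([ 1.11070688e+00,  3.79408802e-01,  1.73478357e+00,  1.50593948e-05,
        1.02849526e+00, -3.32963951e-02]), 'dq': array([ 3.13708148e-04, -9.61722797e-04,  3.82195776e-04,  5.83388447e-04,
        1.61865411e-04,  5.98394181e-05]), 'tau': array([-3.74311567e-04, -7.63722539e+01, -4.34354496e+01,  6.51458278e-02,
        4.24829498e-02, -7.41623876e-05]), 'eef_pos': array([289.57896478, 636.82933388, 190.4867197 ]), 'tool_rot': array([-3.14049872e+00, -4.93350122e-05,  2.71479180e+00]), 'force': array([-0.25152511,  0.19972438, -0.64288327]), 'ft_torque': array([ 1.90276149e-03, -8.83976158e-03, -5.39400391e-05]), 'gripper_force': 0.0, 'gripper_width': 0.9998266646250868}
scene {'fovy': 54.46679626949993, 'cx': 318.8188393211721, 'cy': 201.7104995960386, 'position': array([1013.3749509 ,  738.26617684,  670.71922169]), 'attitude': array([0.96865756, 0.02110064, 2.62151234]), 'shot': 1}
scene ref_bar 0.9 [455.1 351. ] 911 rect [453.9 349.8  19.2  50.2  36.9]
scene ref_bar 0.87 [427.5 281.3] 686 rect [427.4 282.3  16.5  45.6  72.1]
scene ref_bar 0.68 [3
[... 1375 characters left out ...]
op fixture 0.69 [346.5 158.2] 415 rect [350.  159.   22.4  22.4  63.4]
top fixture 0.68 [412.  230.5] 4739 rect [414.4 221.   92.9  72.2  88.9]
top ledge 0.7 [419.2 245.5] 382 rect [420.5 245.8  11.6  37.2  88. ]
top ledge 0.66 [263.7 214.3] 43 rect [263.9 217.   12.1   3.2  83.7]
top bin 0.73 [278.9 244.4] 6204 rect [272.2 244.5  94.9  76.4   3. ]
top cup 0.77 [347.2 159.4] 446 rect [349. 159.  24.  22.  90.]
top tape_roll 0.71 [393.4 151.3] 199 rect [393.5 163.   24.7  26.2  45. ]
top screwdriver 0.6 [292.9 155.4] 215 rect [288.8 164.    7.6  47.    9.5]
top bolt 0.46 [263.7 215.2] 65 rect [263.5 217.5  13.    5.   90. ]
top foot 0.17 [276.7 243.7] 6245 rect [272.3 244.7  95.2  76.2   3. ]
```

View pics/scene0.png

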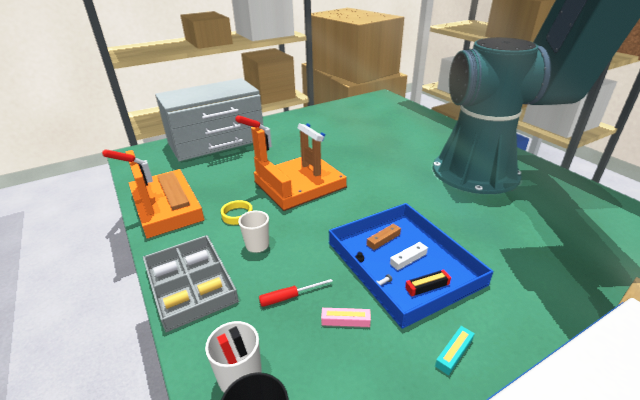

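View pics/top0.png

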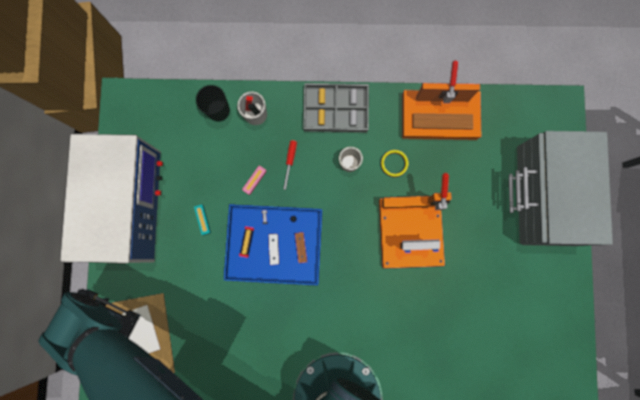

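The scene picture shows the bar with red ends at about (428,282) in the bin; pink (346,316) and turquoise (455,351) bars are look-alikes. The near fixture has its ledge at (311,131). In the top picture, the bar is at (246,242), the ledge at (420,245) and the clamp post on the −y side. Next I'll fit models to both views.

```bash
cat > fit.py <<'E'
from h import *
from scipy.optimize import least_squares, minimize
def box(l,w,h,z0=0): # centred xy, z from z0 to z0+h
    return np.array([[x,y,z] for x in(-l/2,l/2) for y in(-w/2,w/2) for z in(z0,z0+h)],float)
S=8
def iou_cost(items):
    # items: (cam, pts3d, mask)
    tot=0
    for c,P,m,(x0,y0,x1,y1) in items:
        uv=(proj(c,P)-[x0,y0]+0.5)*S
        im=np.zeros(((y1-y0)*S,(x1-x0)*S),'uint8')
        cv2.fillConvexPoly(im,cv2.convexHull(uv.astype(np.float32)).round().astype(np.int32),1)
        a=cv2.resize(im.astype(np.float32),(x1-x0,y1-y0),interpolation=cv2.INTER_AREA)
        b=m[y0:y1,x0:x1].astype(np.float32)
        tot+=np.abs(a-b).sum()/max(b.sum(),1)
    return tot
def roi(m,p=12):
    ys,xs=np.nonzero(m); return max(xs.min()-p,0),max(ys.min()-p,0),min(xs.max()+p,640),min(ys.max()+p,400)
def fit(cost,x0,steps):
    best=None
    for k in (1,.4):
        s=np.vstack([x0]+[np.array(x0)+np.eye(len(x0))[i]*steps[i]*k for i in range(len(x0))])
        o=minimize(cost,x0,method='Nelder-Mead',options=dict(initial_simplex=s,xatol=.02,fatol=1e-5,maxiter=600)); x0=o.x
    return o.x,o.fun
def Rz(a): return Ro.from_euler('z',a,degrees=True).as_matrix()
E
python3 - <<'E'
from fit import *
cs=r.capture('scene'); ct=r.capture('top')
def pick(c,t,near):
    L=r.regions_of(c,t); L=[d for d in L if np.hypot(*(np.array(d['at'])-near))<20]
    return L[0]['mask']
# bin
mb={}
for nm,c in(('s',cs),('t',ct)):
    h=cv2.cvtColor(c['frame'],cv2.COLOR_RGB2HSV)
    m=cv2.inRange(h,(105,120,40),(128,255,255))
    n,lab,st,_=cv2.connectedComponentsWithStats(m); i=1+st[1:,4].argmax()
    hull=cv2.convexHull(np.argwhere(lab==i)[:,::-1].astype(np.int32)); o=np.zeros((400,640),'uint8'); cv2.fillConvexPoly(o,hull,1); mb[nm]=o
    print('bin blob',st[i])
B=box(250,310,45)
def cb(p,cams='st'): return iou_cost([(c,B@Rz(p[2]).T+[p[0],p[1],0],mb[n],roi(mb[n])) for n,c in(('s',cs),('t',ct)) if n in cams])
g=atz(ct,273,244,22); 
for cams in('st','s','t'): print('bin',cams,*fit(lambda p:cb(p,cams),[g[0],g[1],0],[15,15,4]))
# ref bar
mr={'s':pick(cs,'ref_bar',(428,282)),'t':pick(ct,'ref_bar',(246,242))}
BR=box(100,28,22,5); g=atz(ct,246,242,27)
def cr(p,cams): return iou_cost([(c,BR@Rz(p[2]).T+[p[0],p[1],0],mr[n],roi(mr[n])) for n,c in(('s',cs),('t',ct)) if n in cams])
for cams in('st','s','t'): print('ref',cams,*fit(lambda p:cr(p,cams),[g[0],g[1],-10],[8,8,8]))
# ledge
ml={'s':pick(cs,'ledge',(310,131)),'t':pick(ct,'ledge',(420,245))}
BL=np.vstack([box(24,110,16,-16)]+[box(6,16,23,-16)+[-15,y,0] for y in(-42,42)])
T=Ro.from_euler('y',-25,degrees=True).as_matrix(); BLt=BL@T.T
g=atz(ct,420,245,180)
def cl(p,cams): return iou_cost([(c,BLt@Rz(p[2]).T+[p[0],p[1],180],ml[n],roi(ml[n])) for n,c in(('s',cs),('t',ct)) if n in cams])
for cams in('st','s','t'): print('ledge',cams,*fit(lambda p:cl(p,cams),[g[0],g[1],0],[8,8,5]))
# crops
def crop(c,x,y,w,h,s): return cv2.resize(c['frame'][y:y+h,x:x+w,::-1],(w*s,h*s),interpolation=cv2.INTER_CUBIC)
a=crop(cs,270,100,100,100,4); b=crop(ct,370,190,100,100,4)
cv2.imwrite('pics/crop1.png',np.hstack([a,b]))
E
```

```text
bin blob [ 329  203  164  125 9602]
bin blob [ 224  205   98   80 6165]
bin st [495.30006706 221.02103273  -1.83239434] 0.0371035635471344
bin s [494.80840578 222.20493517  -1.96183769] 0.009742377325892448
bin t [495.77415379 218.66031473  -1.78230496] 0.014416282065212727
ref st [501.94934133 311.78642237  -9.45329122] 0.2090625762939453
ref s [503.04972471 312.34603468  -7.85881237] 0.13069765269756317
ref t [502.04590051 311.72479016  -9.7626063 ] 0.07348120957612991
ledge st [ 496.26192618 -240.49922883    3.41370597] 0.49443018436431885
ledge s [ 497.41172609 -239.64614753    3.2486558 ] 0.2721962630748749
ledge t [ 495.88884315 -241.20484411    3.02481702] 0.20781250298023224
```

View pics/crop1.png

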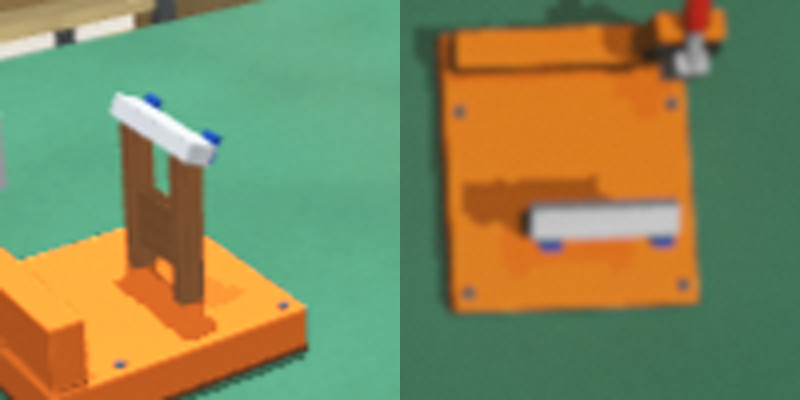

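The crop shows the aluminium beam at scene (311,131) and top (421,245), with the two blue stops on the front side, and the base corners are clear. I'll refine the ledge from its colour and its yaw from the orange base, then move.

```bash
python3 - <<'E'
from fit import *
cs=r.capture('scene'); ct=r.capture('top'); C=dict(s=cs,t=ct)
# ledge: light grey pixels near
ml={}
for n,(x,y) in dict(s=(311,131),t=(421,245)).items():
    h=cv2.cvtColor(C[n]['frame'],cv2.COLOR_RGB2HSV); m=cv2.inRange(h,(0,0,110),(180,75,255))
    k=np.zeros_like(m); k[y-22:y+23,x-26:x+27]=1; m=m*k
    nn,lab,st,_=cv2.connectedComponentsWithStats(m); i=lab[y,x]; print(n,st[i]); ml[n]=(lab==i).astype('uint8')
T=Ro.from_euler('y',-25,degrees=True).as_matrix(); BL=box(24,110,16,-16)@T.T
def cl(p,cams): return iou_cost([(C[n],BL@Rz(p[2]).T+[p[0],p[1],180],ml[n],roi(ml[n])) for n in cams])
for cams in('st','s','t'): print('ledge',cams,*fit(lambda p:cl(p,cams),[496,-240,3],[6,6,4]))
# base in top: orange hull lower quad corners: front edge fit, from base top z=40
h=cv2.cvtColor(ct['frame'],cv2.COLOR_RGB2HSV); m=cv2.inRange(h,(5,130,90),(20,255,255))
m[:,:370]=0;m[:190]=0
def edge(pts,z=40):
    P=np.array([atz(ct,u,v,z) for u,v in pts]); return P
fr=[(u,np.nonzero(m[:,u])[0].max()+.5) for u in range(388,440)]
P=edge(fr); a=np.polyfit(P[:,1],P[:,0],1); print('front edge yaw',-np.degrees(np.arctan(a[0])),'mid x',np.median(P[:,0]))
le=[(np.nonzero(m[v])[0].min()-.5,v) for v in range(212,262)]; ri=[(np.nonzero(m[v])[0].max()+.5,v) for v in range(215,262)]
for q in(le,ri):
    P=edge(q); a=np.polyfit(P[:,0],P[:,1],1); print('side yaw',np.degrees(np.arctan(a[0])),'y@500',np.polyval(a,500))
# bar: brass strip + caps in both views
for n,(x,y) in dict(s=(428,282),t=(246,242)).items():
    h=cv2.cvtColor(C[n]['frame'],cv2.COLOR_RGB2HSV); k=np.zeros((400,640),'uint8'); k[y-22:y+23,x-30:x+31]=1
    b=cv2.inRange(h,(15,90,90),(35,255,255))*k; rect=cv2.minAreaRect(cv2.findNonZero(b)); mo=cv2.moments(b,True)
    u,v=mo['m10']/mo['m00'],mo['m01']/mo['m00']
    th=.5*np.arctan2(2*mo['mu11'],mo['mu20']-mo['mu02']); p0=atz(C[n],u,v,27); d=atz(C[n],u+5*np.cos(th),v+5*np.sin(th),27)-p0
    print('strip',n,p0.round(1),'yaw',np.degrees(np.arctan2(d[1],d[0])),mo['m00'])
s=r.state(); print(s['eef_pos'],np.degrees(s['tool_rot']))
E
```

```text
s [297 123  27  19 219]
t [402 240  38  12 342]
ledge st [ 494.61550531 -241.73823671    3.2881134 ] 0.24124810099601746
ledge s [ 494.94854558 -239.6012412     2.7599532 ] 0.1127283126115799
ledge t [ 494.80747019 -242.41253233    3.43023312] 0.11129385977983475
front edge yaw 3.14681010887841 mid x 430.7858402020379
side yaw 3.205534792564791 y@500 -137.9693886704294
side yaw 3.2683701114624117 y@500 -343.1779075913949
strip s [502.8 313.5  27. ] yaw 169.72017282134405 185.0
strip t [501.9 310.3  27. ] yaw -9.69577943402733 134.0
[289.76949037 637.20117962 191.10598373] [-1.79996339e+02  1.20911659e-04  1.55547870e+02]
```

Emit:
servo_tool(commands=[{"tx": -35, "ty": -22, "tz": 0, "rz": -2, "grip": 52}, {"tx": -70, "ty": -44, "tz": 0, "rz": -4, "grip": 52}, {"tx": -105, "ty": -66, "tz": 5, "rz": -6, "grip": 52}, {"tx": -140, "ty": -88, "tz": 10, "rz": -8, "grip": 52}, {"tx": -175, "ty": -110, "tz": 15, "rz": -10, "grip": 52}, {"tx": -210, "ty": -132, "tz": 20, "rz": -12, "grip": 52}, {"tx": -245, "ty": -154, "tz": 30, "rz": -14, "grip": 52}, {"tx": -280, "ty": -176, "tz": 40, "rz": -14.7, "grip": 52}, {"tx": -310, "ty": -196, "tz": 45, "rz": -14.7, "grip": 52}, {"tx": -328, "ty": -208, "tz": 51, "rz": -14.7, "grip": 52}, {"tx": -328, "ty": -208, "tz": 51, "rz": -14.7, "grip": 52}, {"tx": -328, "ty": -208, "tz": 51, "rz": -14.7, "grip": 52}, {"tx": -328, "ty": -208, "tz": 51, "rz": -14.7, "grip": 52}])

```text
schema error: expected keys tx, ty, tz, rx, ry, rz, grip
```

All keys are required.

Emit:
servo_tool(commands=[{"tx": -35, "ty": -22, "tz": 0, "rx": 0, "ry": 0, "rz": -2, "grip": 52}, {"tx": -70, "ty": -44, "tz": 0, "rx": 0, "ry": 0, "rz": -4, "grip": 52}, {"tx": -105, "ty": -66, "tz": 5, "rx": 0, "ry": 0, "rz": -6, "grip": 52}, {"tx": -140, "ty": -88, "tz": 10, "rx": 0, "ry": 0, "rz": -8, "grip": 52}, {"tx": -175, "ty": -110, "tz": 15, "rx": 0, "ry": 0, "rz": -10, "grip": 52}, {"tx": -210, "ty": -132, "tz": 20, "rx": 0, "ry": 0, "rz": -12, "grip": 52}, {"tx": -245, "ty": -154, "tz": 30, "rx": 0, "ry": 0, "rz": -14, "grip": 52}, {"tx": -280, "ty": -176, "tz": 40, "rx": 0, "ry": 0, "rz": -14.7, "grip": 52}, {"tx": -310, "ty": -196, "tz": 45, "rx": 0, "ry": 0, "rz": -14.7, "grip": 52}, {"tx": -328, "ty": -208, "tz": 51, "rx": 0, "ry": 0, "rz": -14.7, "grip": 52}, {"tx": -328, "ty": -208, "tz": 51, "rx": 0, "ry": 0, "rz": -14.7, "grip": 52}, {"tx": -328, "ty": -208, "tz": 51, "rx": 0, "ry": 0, "rz": -14.7, "grip": 52}, {"tx": -328, "ty": -208, "tz": 51, "rx": 0, "ry": 0, "rz": -14.7, "grip": 52}])

```text
t: 2.68
eef_pos: [502.2, 312.5, 140.4]
tool_rot: [3.141, 0.0, 2.971]
force: [-0.2, 0.4, -0.7]
gripper_width: 0.573
gripper_force: 0.0
```

Emit:
servo_tool(commands=[{"tx": 0, "ty": 0, "tz": 30, "rx": 0, "ry": 0, "rz": 0, "grip": 52}, {"tx": 0, "ty": 0, "tz": 60, "rx": 0, "ry": 0, "rz": 0, "grip": 52}, {"tx": 0, "ty": 0, "tz": 90, "rx": 0, "ry": 0, "rz": 0, "grip": 52}, {"tx": 0, "ty": 0, "tz": 108, "rx": 0, "ry": 0, "rz": 0, "grip": 52}, {"tx": 0, "ty": 0, "tz": 118, "rx": 0, "ry": 0, "rz": 0, "grip": 52}, {"tx": 0, "ty": 0, "tz": 125, "rx": 0, "ry": 0, "rz": 0, "grip": 52}, {"tx": 0, "ty": 0, "tz": 129, "rx": 0, "ry": 0, "rz": 0, "grip": 52}, {"tx": 0, "ty": 0, "tz": 132, "rx": 0, "ry": 0, "rz": 0, "grip": 52}, {"tx": 0, "ty": 0, "tz": 132, "rx": 0, "ry": 0, "rz": 0, "grip": 52}, {"tx": 0, "ty": 0, "tz": 132, "rx": 0, "ry": 0, "rz": 0, "grip": 52}])

```text
t: 3.52
eef_pos: [502.7, 312.5, 8.9]
tool_rot: [3.141, 0.001, 2.971]
force: [0.5, -0.2, 0.1]
gripper_width: 0.569
gripper_force: 0.0
```

```bash
python3 - <<'E'
from h import *
cs=r.capture('scene'); print(r.state()['eef_pos'],r.state()['force'])
cv2.imwrite('pics/g1.png',cv2.resize(cs['frame'][190:320,330:500,::-1],None,fx=4,fy=4,interpolation=cv2.INTER_CUBIC))
E
```

```text
[502.76736722 312.42933926   8.98877257] [ 0.15241211 -0.35422221  0.25442546]
```

View pics/g1.png

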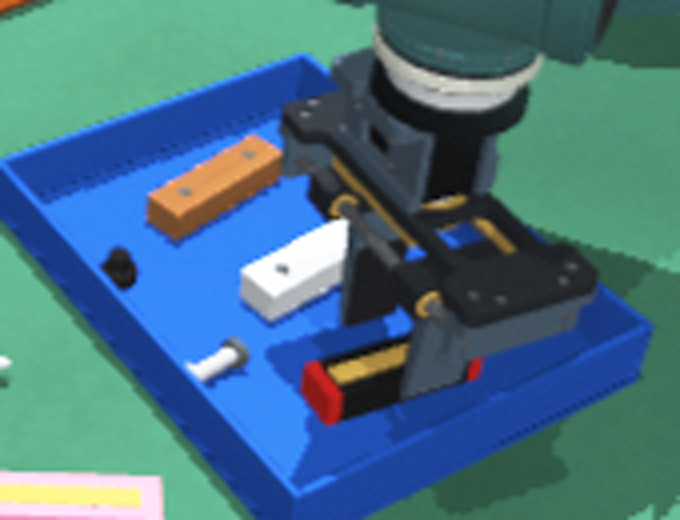

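The fingers straddle the bar at crop (410,360), clear of the alu bar and the wall. I'll close and lift.

Emit:
servo_tool(commands=[{"tx": 0, "ty": 0, "tz": 0, "rx": 0, "ry": 0, "rz": 0, "grip": 20}, {"tx": 0, "ty": 0, "tz": 0, "rx": 0, "ry": 0, "rz": 0, "grip": 20}, {"tx": 0, "ty": 0, "tz": 0, "rx": 0, "ry": 0, "rz": 0, "grip": 20}, {"tx": 0, "ty": 0, "tz": 0, "rx": 0, "ry": 0, "rz": 0, "grip": 20}, {"tx": 0, "ty": 0, "tz": 0, "rx": 0, "ry": 0, "rz": 0, "grip": 20}, {"tx": 0, "ty": 0, "tz": 0, "rx": 0, "ry": 0, "rz": 0, "grip": 20}, {"tx": 0, "ty": 0, "tz": 0, "rx": 0, "ry": 0, "rz": 0, "grip": 20}, {"tx": 0, "ty": 0, "tz": 0, "rx": 0, "ry": 0, "rz": 0, "grip": 20}])

```text
t: 4.23
eef_pos: [502.2, 312.1, 8.1]
tool_rot: [-3.142, -0.0, 2.971]
force: [-0.3, -0.1, -0.9]
gripper_width: 0.218
gripper_force: 0.0
```

The opening reached 20 mm with no force, which is less than the bar's 28 mm width. I need to look.

```bash
python3 - <<'E'
from h import *
cs=r.capture('scene'); s=r.state(); print(s['eef_pos'],s['force'],s['gripper_width'],s['gripper_force'])
cv2.imwrite('pics/g2.png',cv2.resize(cs['frame'][190:320,330:500,::-1],None,fx=4,fy=4,interpolation=cv2.INTER_CUBIC))
E
```

```text
[502.24423093 312.09127708   8.11024019] [ 0.50132368  0.04530988 -0.23257251] 0.22109461408497136 0.0
```

View pics/g2.png

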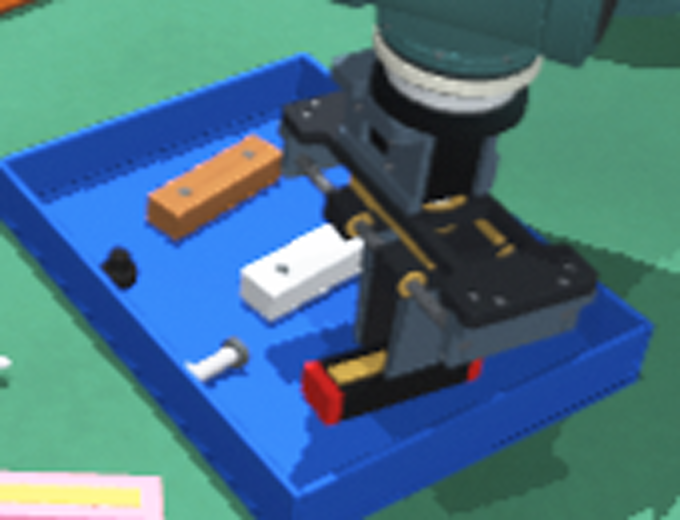

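```bash
python3 - <<'E'
from h import *
cs=r.capture('scene'); ct=r.capture('top')
s=r.state(); R=Ro.from_euler('xyz',s['tool_rot']).as_matrix()
for o in(20,52):
  for t in (0,13.5):
    for sx in(-16,16):
      for sy in(-1,1):
        for z in(0,-20):
          p=s['eef_pos']+R@np.array([sx,sy*(o/2+t),z]); q=proj(cs,p)[0]
          print(o,t,sx,sy,z,p.round(0),'crop',((q-[330,190]+.5)*4).round(0))
b=lambda x,y,z:(np.array([502.3,312,z])+Ro.from_euler('z',-9.7,degrees=True).apply([x,y,0]))
for x in(-50,50):
  for y in(-14,14):
    for z in(5,27): print('bar',x,y,z,((proj(cs,b(x,y,z))[0]-[330,190]+.5)*4).round(0))
cv2.imwrite('pics/t1.png',cv2.resize(ct['frame'][180:300,200:340,::-1],None,fx=5,fy=5,interpolation=cv2.INTER_CUBIC))
E
```

```text
20 0 -16 -1 0 [516. 300.   8.] crop [354. 375.]
20 0 -16 -1 -20 [516. 300.  28.] crop [359. 350.]
20 0 -16 1 0 [520. 319.   8.] crop [373. 399.]
20 0 -16 1 -20 [520. 319.  28.] crop [378. 374.]
20 0 16 -1 0 [485. 305.   8.] crop [402. 360.]
20 0 16 -1 -20 [485. 305.  28.] crop [407. 335.]
20 0 16 1 0 [488. 325.   8.] crop [422. 384.]
20 0 16 1 -20 [488. 325.  28.] crop [427. 359.]
20 13.5 -16 -1 0 [514. 286.   8.] crop [342. 359.]
20 13.5 -16 -1 -20 [514. 286.  28.] crop [346. 334.]
20 13.5 -16 1 0 [522. 333.   8.] crop [387. 416.]
20 13.5 -16 1 -20 [522. 333.  28.] crop [392. 391.]
20 13.5 16 -1 0 [482. 292.   8.] crop [389. 344.]
20 13.5 16 -1 -20 [482. 292.  28.] crop [394. 320.]
20 13.5 16 1 0 [490. 338.   8.] crop [436. 401.]
20 13.5 16 1 -20 [490. 338.  28.] crop [442. 376.]
52 0 -16 -1 0 [514. 284.   8.] crop [339. 356.]
52 0 -16 -1 -20 [514. 284.  28.] crop [343. 331.]
52 0 -16 1 0 [522. 335.   8.] crop [389. 420.]
52 0 -16 1 -20 [522. 335.  28.] crop [394. 394.]
52 0 16 -1 0 [482. 289.   8.] crop [387. 341.]
52 0 16 -1 -20 [482. 289.  28.] crop [392. 317.]
52 0 16 1 0 [491. 340.   8.] crop [439. 404.]
52 0 16 1 -20 [491. 340.  28.] crop [444. 379.]
52 13.5 -16 -1 0 [511. 270.   8.] crop [327. 340.]
52 13.5 -16 -1 -20 [511. 270.  28.] crop [331. 316.]
52 13.5 -16 1 0 [525. 348.   8.] crop [403. 437.]
52 13.5 -16 1 -20 [525. 348.  28.] crop [408. 412.]
52 13.5 16 -1 0 [480. 276.   8.] crop [374. 326.]
52 13.5 16 -1 -20 [480. 276.  28.] crop [379. 301.]
52 13.5 16 1 0 [493. 354.   8.] crop [453. 421.]
52 13.5 16 1 -20 [493. 354.  28.] crop [459. 396.]
bar -50 -14 5 [447. 344.]
bar -50 -14 27 [453. 317.]
bar -50 14 5 [476. 377.]
bar -50 14 27 [483. 349.]
bar 50 -14 5 [298. 390.]
bar 50 -14 27 [302. 362.]
bar 50 14 5 [323. 425.]
bar 50 14 27 [328. 397.]
```

The pads closed just above the bar. In the image the fingertips sit at z ≈ 30–35, although the reported TCP is 8, so the tips are about 25 mm higher than reported. I'll reopen and go down carefully while watching the force.

Emit:
servo_tool(commands=[{"tx": 0, "ty": 0, "tz": 0, "rx": 0, "ry": 0, "rz": 0, "grip": 52}, {"tx": 0, "ty": 0, "tz": 0, "rx": 0, "ry": 0, "rz": 0, "grip": 52}, {"tx": 0, "ty": 0, "tz": 0, "rx": 0, "ry": 0, "rz": 0, "grip": 52}, {"tx": 0, "ty": 0, "tz": 0, "rx": 0, "ry": 0, "rz": 0, "grip": 52}, {"tx": 0, "ty": 0, "tz": 0, "rx": 0, "ry": 0, "rz": 0, "grip": 52}, {"tx": 0, "ty": 0, "tz": 0, "rx": 0, "ry": 0, "rz": 0, "grip": 52}, {"tx": 0, "ty": 0, "tz": 4, "rx": 0, "ry": 0, "rz": 0, "grip": 52}, {"tx": 0, "ty": 0, "tz": 8, "rx": 0, "ry": 0, "rz": 0, "grip": 52}, {"tx": 0, "ty": 0, "tz": 11, "rx": 0, "ry": 0, "rz": 0, "grip": 52}, {"tx": 0, "ty": 0, "tz": 14, "rx": 0, "ry": 0, "rz": 0, "grip": 52}, {"tx": 0, "ty": 0, "tz": 14, "rx": 0, "ry": 0, "rz": 0, "grip": 52}])

```text
t: 5.3
eef_pos: [501.8, 311.8, -6.7]
tool_rot: [-3.141, -0.001, 2.971]
force: [0.2, 0.2, -0.4]
gripper_width: 0.569
gripper_force: 0.0
```

```bash
python3 - <<'E'
from h import *
cs=r.capture('scene'); s=r.state(); print(s['eef_pos'],s['force'],s['gripper_width'],s['gripper_force'])
q=proj(cs,[502,312,27])[0]; print(q)
R=Ro.from_euler('xyz',s['tool_rot']).as_matrix()
for nm,v in dict(far_px=(-16,-26),far_mx=(16,-26),near_in_px=(-16,26),near_out_px=(-16,39.5),near_out_mx=(16,39.5)).items():
    for z in (5,15,25,35):
        p=s['eef_pos']+R@np.array([*v,0]);p[2]=z; print(nm,z,((proj(cs,p)[0]-[385,235]+.5)*7).round(0))
cv2.imwrite('pics/g3.png',cv2.resize(cs['frame'][235:315,385:480,::-1],None,fx=7,fy=7,interpolation=cv2.INTER_CUBIC))
E
```

```text
[501.95575601 311.91966769  -6.38299737] [-0.44709463 -0.01821643 -0.4117917 ] 0.5660750126735591 0.0
[427.70152776 278.40668577]
far_px 5 [208. 314.]
far_px 15 [211. 292.]
far_px 25 [215. 271.]
far_px 35 [219. 248.]
far_mx 5 [291. 289.]
far_mx 15 [295. 267.]
far_mx 25 [299. 245.]
far_mx 35 [303. 223.]
near_in_px 5 [295. 425.]
near_in_px 15 [300. 404.]
near_in_px 25 [304. 382.]
near_in_px 35 [308. 359.]
near_out_px 5 [319. 456.]
near_out_px 15 [324. 434.]
near_out_px 25 [328. 412.]
near_out_px 35 [333. 390.]
near_out_mx 5 [406. 428.]
near_out_mx 15 [411. 406.]
near_out_mx 25 [416. 384.]
near_out_mx 35 [422. 362.]
```

View pics/g3.png

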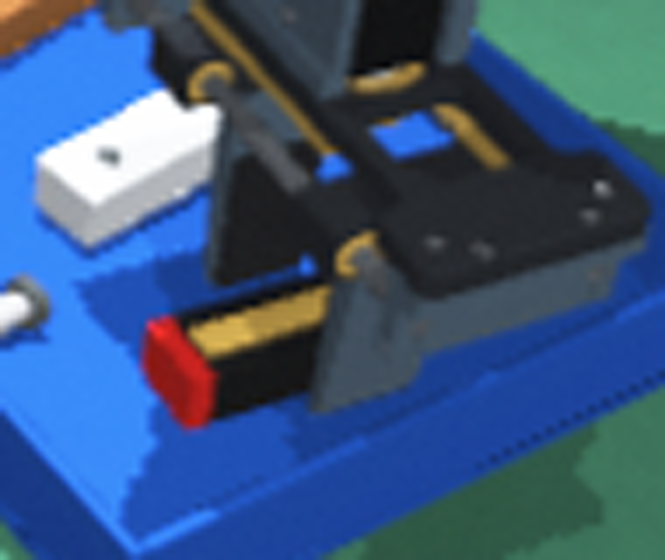

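The far fingertip, at crop (217,282), is at z ≈ 18, which makes the offset about 24 mm. The near tip is clear of the bar. I'll go down 9 mm more.

Emit:
servo_tool(commands=[{"tx": 0, "ty": 0, "tz": 2, "rx": 0, "ry": 0, "rz": 0, "grip": 52}, {"tx": 0, "ty": 0, "tz": 4, "rx": 0, "ry": 0, "rz": 0, "grip": 52}, {"tx": 0, "ty": 0, "tz": 6, "rx": 0, "ry": 0, "rz": 0, "grip": 52}, {"tx": 0, "ty": 0, "tz": 8, "rx": 0, "ry": 0, "rz": 0, "grip": 52}, {"tx": 0, "ty": 0, "tz": 9, "rx": 0, "ry": 0, "rz": 0, "grip": 52}, {"tx": 0, "ty": 0, "tz": 9, "rx": 0, "ry": 0, "rz": 0, "grip": 52}])

```text
t: 5.85
eef_pos: [502.1, 312.0, -15.1]
tool_rot: [-3.141, -0.0, 2.971]
force: [-0.6, -0.4, 0.3]
gripper_width: 0.57
gripper_force: 0.0
```

Emit:
servo_tool(commands=[{"tx": 0, "ty": 0, "tz": 0, "rx": 0, "ry": 0, "rz": 0, "grip": 20}, {"tx": 0, "ty": 0, "tz": 0, "rx": 0, "ry": 0, "rz": 0, "grip": 20}, {"tx": 0, "ty": 0, "tz": 0, "rx": 0, "ry": 0, "rz": 0, "grip": 20}, {"tx": 0, "ty": 0, "tz": 0, "rx": 0, "ry": 0, "rz": 0, "grip": 20}, {"tx": 0, "ty": 0, "tz": 0, "rx": 0, "ry": 0, "rz": 0, "grip": 20}, {"tx": 0, "ty": 0, "tz": 0, "rx": 0, "ry": 0, "rz": 0, "grip": 20}, {"tx": 0, "ty": 0, "tz": 0, "rx": 0, "ry": 0, "rz": 0, "grip": 20}])

```text
t: 6.43
eef_pos: [502.3, 312.1, -14.8]
tool_rot: [3.142, 0.0, 2.971]
force: [-1.2, 0.3, 1.5]
gripper_width: 0.304
gripper_force: 30.0
```

The bar is gripped (27.7 mm opening, 30 N). Next, the lift.

Emit:
servo_tool(commands=[{"tx": 0, "ty": 0, "tz": -5, "rx": 0, "ry": 0, "rz": 0, "grip": 20}, {"tx": 0, "ty": 0, "tz": -15, "rx": 0, "ry": 0, "rz": 0, "grip": 20}, {"tx": 0, "ty": 0, "tz": -35, "rx": 0, "ry": 0, "rz": 0, "grip": 20}, {"tx": 0, "ty": 0, "tz": -65, "rx": 0, "ry": 0, "rz": 0, "grip": 20}, {"tx": 0, "ty": 0, "tz": -100, "rx": 0, "ry": 0, "rz": 0, "grip": 20}, {"tx": 0, "ty": 0, "tz": -135, "rx": 0, "ry": 0, "rz": 0, "grip": 20}, {"tx": 0, "ty": 0, "tz": -170, "rx": 0, "ry": 0, "rz": 0, "grip": 20}, {"tx": 0, "ty": 0, "tz": -205, "rx": 0, "ry": 0, "rz": 0, "grip": 20}, {"tx": 0, "ty": 0, "tz": -240, "rx": 0, "ry": 0, "rz": 0, "grip": 20}, {"tx": 0, "ty": 0, "tz": -270, "rx": 0, "ry": 0, "rz": 0, "grip": 20}, {"tx": 0, "ty": 0, "tz": -290, "rx": 0, "ry": 0, "rz": 0, "grip": 20}, {"tx": 0, "ty": 0, "tz": -300, "rx": 0, "ry": 0, "rz": 0, "grip": 20}, {"tx": 0, "ty": 0, "tz": -300, "rx": 0, "ry": 0, "rz": 0, "grip": 20}])

```text
t: 7.52
eef_pos: [502.9, 312.5, 287.8]
tool_rot: [3.139, 0.003, 2.971]
force: [-0.3, 0.5, -1.5]
gripper_width: 0.304
gripper_force: 30.0
```

```bash
cat > plan.py <<'E'
from fit import *
def ledgeR(yaw=3.2): return Ro.from_euler('z',yaw,degrees=True)*Ro.from_euler('y',-25,degrees=True)
L0=np.array([494.7,-241.,180.])
def goal(lx,ly,h,off=20):
    """tool pose with bar underside centre at ledge (lx,ly,h); off: bar underside behind TCP along tool z"""
    R=ledgeR().as_matrix(); Rt=np.c_[R[:,1],R[:,0],-R[:,2]]
    return L0+R@[lx,ly,h]+Rt@[0,0,off], Rt
def delta(pg,Rt,pos,rot):
    R=Ro.from_euler('xyz',rot).as_matrix()
    return (R.T@(pg-pos)).round(1), np.degrees(Ro.from_matrix(R.T@Rt).as_rotvec()).round(2)
E
python3 - <<'E'
from plan import *
s=r.state(); print(s['eef_pos'],s['tool_rot'],s['gripper_width'],s['gripper_force'],s['qpos'],s['force'])
p,Rt=goal(4,0,90); print(p,Ro.from_matrix(Rt).as_euler('xyz'))
print(delta(p,Rt,s['eef_pos'],s['tool_rot']))
# level yaw-only first: shift to above
E
```

```text
[502.89417019 312.45207628 287.76095573] [3.13930897e+00 2.81633203e-03 2.97139333e+00] 0.30354756771076086 29.99500572681427 [ 5.16584955e-01  1.04330737e-01  1.89121510e+00 -2.17188815e-05
  1.14242100e+00 -8.84006280e-01] [-0.26872835  0.50448876 -1.45497747]
[ 468.78242754 -242.44901726  245.13201814] [2.70526034 0.         1.62664686]
(array([ -60.2, -552.8,   41.5]), array([-20.87, -16.74,  75.74]))
```

Emit:
servo_tool(commands=[{"tx": -2, "ty": -17, "tz": 0, "rx": -0.6, "ry": -0.5, "rz": 2.4, "grip": 20}, {"tx": -5, "ty": -45, "tz": 0, "rx": -1.7, "ry": -1.4, "rz": 6.2, "grip": 20}, {"tx": -9, "ty": -80, "tz": 2, "rx": -3, "ry": -2.4, "rz": 11, "grip": 20}, {"tx": -13, "ty": -115, "tz": 4, "rx": -4.4, "ry": -3.5, "rz": 15.8, "grip": 20}, {"tx": -16, "ty": -150, "tz": 6, "rx": -5.7, "ry": -4.6, "rz": 20.6, "grip": 20}, {"tx": -20, "ty": -185, "tz": 8, "rx": -7, "ry": -5.6, "rz": 25.4, "grip": 20}, {"tx": -24, "ty": -220, "tz": 10, "rx": -8.3, "ry": -6.7, "rz": 30.2, "grip": 20}, {"tx": -28, "ty": -255, "tz": 13, "rx": -9.6, "ry": -7.7, "rz": 35, "grip": 20}, {"tx": -32, "ty": -290, "tz": 16, "rx": -11, "ry": -8.8, "rz": 39.8, "grip": 20}, {"tx": -35, "ty": -325, "tz": 18, "rx": -12.3, "ry": -9.9, "rz": 44.5, "grip": 20}, {"tx": -39, "ty": -360, "tz": 20, "rx": -13.6, "ry": -10.9, "rz": 49.3, "grip": 20}, {"tx": -43, "ty": -395, "tz": 22, "rx": -14.9, "ry": -12, "rz": 54.1, "grip": 20}, {"tx": -47, "ty": -430, "tz": 26, "rx": -16.2, "ry": -13, "rz": 58.9, "grip": 20}, {"tx": -51, "ty": -465, "tz": 30, "rx": -17.6, "ry": -14.1, "rz": 63.7, "grip": 20}, {"tx": -54, "ty": -500, "tz": 34, "rx": -18.9, "ry": -15.2, "rz": 68.5, "grip": 20}, {"tx": -58, "ty": -530, "tz": 38, "rx": -20, "ry": -16, "rz": 72.6, "grip": 20}, {"tx": -60, "ty": -548, "tz": 41, "rx": -20.6, "ry": -16.6, "rz": 75, "grip": 20}, {"tx": -60, "ty": -553, "tz": 41, "rx": -20.9, "ry": -16.7, "rz": 75.7, "grip": 20}, {"tx": -60, "ty": -553, "tz": 41, "rx": -20.9, "ry": -16.7, "rz": 75.7, "grip": 20}, {"tx": -60, "ty": -553, "tz": 41, "rx": -20.9, "ry": -16.7, "rz": 75.7, "grip": 20}])

```text
t: 9.18
eef_pos: [467.2, -242.3, 243.3]
tool_rot: [2.71, 0.0, 1.629]
force: [-0.5, 0.6, -1.8]
gripper_width: 0.304
gripper_force: 30.0
```

```bash
python3 - <<'E'
from plan import *
s=r.state(); print(s['t'],s['eef_pos'],s['tool_rot'],s['gripper_width'],s['qpos'],s['force'])
p,Rt=goal(4,0,90); print(delta(p,Rt,s['eef_pos'],s['tool_rot']))
cs=r.capture('scene'); ct=r.capture('top'); C=dict(s=cs,t=ct)
R=ledgeR().as_matrix(); Rt=Ro.from_euler('xyz',s['tool_rot']).as_matrix()
bars={'tool':s['eef_pos']+Rt@[0,0,-20],'world':s['eef_pos']+Rt@[0,0,4]+[0,0,24]}
Rb=np.c_[Rt[:,1],-Rt[:,0],-Rt[:,2]] # bar x? 
B=box(28,100,22)
ims=[]
for n,(x,y,w,h) in dict(s=(285,65,75,90),t=(385,200,75,90)).items():
    im=cv2.resize(C[n]['frame'][y:y+h,x:x+w,::-1],None,fx=5,fy=5,interpolation=cv2.INTER_CUBIC)
    for k,col in(('tool',(0,255,0)),('world',(255,0,255))):
        q=((proj(C[n],B@Rb.T+bars[k])-[x,y]+.5)*5); hu=cv2.convexHull(q.astype(np.float32)).round().astype(np.int32)
        cv2.polylines(im,[hu],True,col,1); print(n,k,q.mean(0).round())
    for d in r.regions_of(C[n],'ref_bar')[:4]: print(n,d['p'],d['at'],d['mask'].sum())
    ims.append(im)
cv2.imwrite('pics/p1.png',np.hstack(ims))
E
```

```text
9.1833 [ 467.20095727 -242.25198766  243.26301263] [2.71015517e+00 9.14315388e-05 1.62852006e+00] 0.3044380161107034 [-0.67972961 -0.11529107  2.24869538  0.43610596  0.72818554 -1.02468196] [-0.4596722   0.62072739 -1.84819084]
(array([-0.3,  2.2, -1. ]), array([-0.28, -0.04,  0.1 ]))
s tool [183. 165.]
s world [169. 165.]
s 0.91 [453.4, 352.1] 915
s 0.74 [344.3, 314.8] 862
s 0.72 [325.5, 99.9] 154
t tool [217. 299.]
t world [217. 281.]
t 0.83 [254.6, 181.1] 276
t 0.72 [205.4, 220.8] 281
t 0.69 [415.9, 260.2] 125
```

View pics/p1.png

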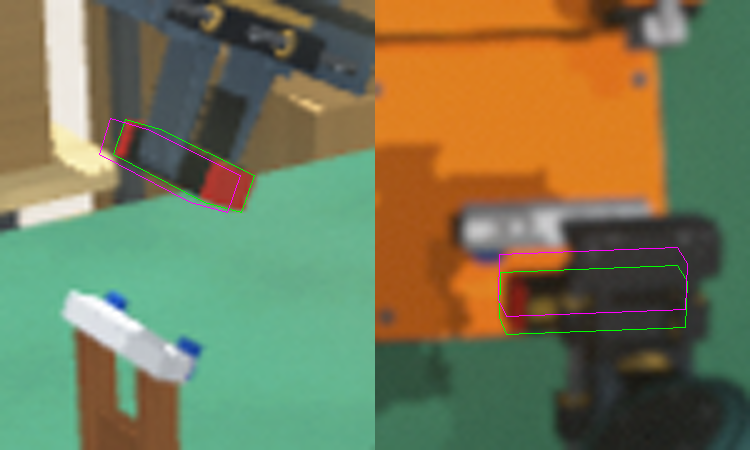

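The green outline (offset along the tool axis) matches the bar in both views: scene crop (183,165) and the red end at (517,300) in the top crop. I'll go down along the ledge normal to about 14 mm above it.

Emit:
servo_tool(commands=[{"tx": 0, "ty": 2, "tz": 10, "rx": -0.3, "ry": 0, "rz": 0, "grip": 20}, {"tx": 0, "ty": 2, "tz": 25, "rx": -0.3, "ry": 0, "rz": 0.1, "grip": 20}, {"tx": 0, "ty": 2, "tz": 40, "rx": -0.3, "ry": 0, "rz": 0.1, "grip": 20}, {"tx": 0, "ty": 2, "tz": 55, "rx": -0.3, "ry": 0, "rz": 0.1, "grip": 20}, {"tx": 0, "ty": 2, "tz": 67, "rx": -0.3, "ry": 0, "rz": 0.1, "grip": 20}, {"tx": 0, "ty": 2, "tz": 75, "rx": -0.3, "ry": 0, "rz": 0.1, "grip": 20}, {"tx": 0, "ty": 2, "tz": 75, "rx": -0.3, "ry": 0, "rz": 0.1, "grip": 20}, {"tx": 0, "ty": 2, "tz": 75, "rx": -0.3, "ry": 0, "rz": 0.1, "grip": 20}, {"tx": 0, "ty": 2, "tz": 75, "rx": -0.3, "ry": 0, "rz": 0.1, "grip": 20}])

```text
t: 10.13
eef_pos: [501.1, -241.3, 177.4]
tool_rot: [2.703, 0.001, 1.626]
force: [-0.6, -0.6, -1.8]
gripper_width: 0.307
gripper_force: 30.0
```

```bash
python3 - <<'E'
from plan import *
s=r.state(); print(s['t'],s['eef_pos'],s['tool_rot'],s['gripper_width'],s['force'])
p,Rt=goal(4,0,14); print(delta(p,Rt,s['eef_pos'],s['tool_rot']))
cs=r.capture('scene'); ct=r.capture('top'); C=dict(s=cs,t=ct)
R=ledgeR().as_matrix(); Rt=Ro.from_euler('xyz',s['tool_rot']).as_matrix()
bo=s['eef_pos']+Rt@[0,0,-20]; print('bar in ledge',(R.T@(bo-L0)).round(1))
Rb=np.c_[Rt[:,1],Rt[:,0],-Rt[:,2]]
ims=[]
for n,(x,y,w,h) in dict(s=(285,90,65,60),t=(390,215,65,60)).items():
    im=cv2.resize(C[n]['frame'][y:y+h,x:x+w,::-1],None,fx=6,fy=6,interpolation=cv2.INTER_CUBIC)
    for P,col in((box(28,100,22)@Rb.T+bo,(0,255,0)),(box(24,110,16,-16)@R.T+L0,(255,0,255))):
        q=((proj(C[n],P)-[x,y]+.5)*6); cv2.polylines(im,[cv2.convexHull(q.astype(np.float32)).round().astype(np.int32)],True,col,1)
    ims.append(im)
    np.save('f_'+n+'.npy',C[n]['frame'])
    # red pixels
    hs=cv2.cvtColor(C[n]['frame'],cv2.COLOR_RGB2HSV); m=(cv2.inRange(hs,(0,150,60),(4,255,255))|cv2.inRange(hs,(172,150,60),(180,255,255)))
    k=np.zeros_like(m);k[y:y+h,x:x+w]=1; N,lab,st,ce=cv2.connectedComponentsWithStats((m>0).astype('uint8')*k)
    print(n,[(st[i].tolist(),ce[i].round(1).tolist()) for i in range(1,N) if st[i,4]>3])
cv2.imwrite('pics/p2.png',np.hstack(ims))
E
```

```text
10.1333 [ 501.13248839 -241.2756245   177.37995132] [2.70284606e+00 6.42334373e-04 1.62615585e+00] 0.3070044956754391 [-0.55846751 -0.55495552 -1.76566896]
(array([ 0.6, -0.7,  0.9]), array([ 0.14,  0.05, -0.01]))
bar in ledge [ 4.7 -0.6 14.9]
s [([300, 113, 4, 6, 11], [301.5, 115.4]), ([316, 122, 10, 9, 67], [320.4, 125.7])]
t [([407, 244, 4, 9, 24], [408.5, 248.0])]
```

View pics/p2.png

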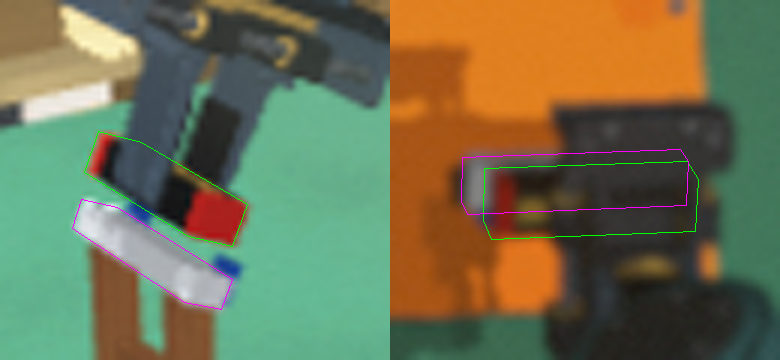

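Scene outlines match. In both views the bar sits about 2 mm toward −y of the ledge centre, so I'll shift +x in the tool frame and go down to about 3 mm.

Emit:
servo_tool(commands=[{"tx": 1, "ty": -0.5, "tz": 1, "rx": 0.1, "ry": 0, "rz": 0, "grip": 20}, {"tx": 2.2, "ty": -0.8, "tz": 3, "rx": 0.1, "ry": 0, "rz": 0, "grip": 20}, {"tx": 2.2, "ty": -0.8, "tz": 6, "rx": 0.1, "ry": 0, "rz": 0, "grip": 20}, {"tx": 2.2, "ty": -0.8, "tz": 9, "rx": 0.1, "ry": 0, "rz": 0, "grip": 20}, {"tx": 2.2, "ty": -0.8, "tz": 11, "rx": 0.1, "ry": 0, "rz": 0, "grip": 20}, {"tx": 2.2, "ty": -0.8, "tz": 12, "rx": 0.1, "ry": 0, "rz": 0, "grip": 20}, {"tx": 2.2, "ty": -0.8, "tz": 12, "rx": 0.1, "ry": 0, "rz": 0, "grip": 20}, {"tx": 2.2, "ty": -0.8, "tz": 12, "rx": 0.1, "ry": 0, "rz": 0, "grip": 20}])

```text
t: 10.9
eef_pos: [505.2, -238.8, 165.6]
tool_rot: [2.705, 0.0, 1.626]
force: [0.7, -0.1, -2.4]
gripper_width: 0.305
gripper_force: 30.0
```

Emit:
servo_tool(commands=[{"tx": 0, "ty": 0, "tz": 0.5, "rx": 0, "ry": 0, "rz": 0, "grip": 20}, {"tx": 0, "ty": 0, "tz": 1, "rx": 0, "ry": 0, "rz": 0, "grip": 20}, {"tx": 0, "ty": 0, "tz": 1, "rx": 0, "ry": 0, "rz": 0, "grip": 20}, {"tx": 0, "ty": 0, "tz": 1, "rx": 0, "ry": 0, "rz": 0, "grip": 20}])

```text
t: 11.23
eef_pos: [505.6, -238.8, 164.8]
tool_rot: [2.705, 0.0, 1.626]
force: [0.0, -0.3, -1.5]
gripper_width: 0.303
gripper_force: 30.0
```

Emit:
servo_tool(commands=[{"tx": 0, "ty": 0, "tz": 0.5, "rx": 0, "ry": 0, "rz": 0, "grip": 20}, {"tx": 0, "ty": 0, "tz": 1, "rx": 0, "ry": 0, "rz": 0, "grip": 20}, {"tx": 0, "ty": 0, "tz": 1, "rx": 0, "ry": 0, "rz": 0, "grip": 20}, {"tx": 0, "ty": 0, "tz": 1, "rx": 0, "ry": 0, "rz": 0, "grip": 20}])

```text
t: 11.57
eef_pos: [506.0, -238.8, 163.8]
tool_rot: [2.705, 0.0, 1.626]
force: [0.8, 0.4, -0.9]
gripper_width: 0.307
gripper_force: 30.0
```

Emit:
servo_tool(commands=[{"tx": 0, "ty": 0, "tz": 0.3, "rx": 0, "ry": 0, "rz": 0, "grip": 20}, {"tx": 0, "ty": 0, "tz": 0.7, "rx": 0, "ry": 0, "rz": 0, "grip": 20}, {"tx": 0, "ty": 0, "tz": 0.7, "rx": 0, "ry": 0, "rz": 0, "grip": 20}, {"tx": 0, "ty": 0, "tz": 0.7, "rx": 0, "ry": 0, "rz": 0, "grip": 20}])

```text
t: 11.9
eef_pos: [506.3, -238.7, 163.2]
tool_rot: [2.705, 0.0, 1.626]
force: [0.7, 0.4, -2.2]
gripper_width: 0.307
gripper_force: 30.0
```

```bash
python3 - <<'E'
from plan import *
s=r.state(); print(s['force'],s['ft_torque'])
R=ledgeR().as_matrix(); Rt=Ro.from_euler('xyz',s['tool_rot']).as_matrix()
bo=s['eef_pos']+Rt@[0,0,-20]; print('bar in ledge',(R.T@(bo-L0)).round(1),np.degrees(Ro.from_matrix(R.T@np.c_[Rt[:,1],Rt[:,0],-Rt[:,2]]).as_rotvec()))
cs=r.capture('scene');ct=r.capture('top')
cv2.imwrite('pics/p3.png',np.hstack([cv2.resize(c['frame'][y:y+60,x:x+65,::-1],None,fx=6,fy=6,interpolation=cv2.INTER_CUBIC) for c,x,y in((cs,285,90),(ct,390,215))]))
E
```

```text
[ 0.71871295  0.44119479 -2.20059309] [-0.16650911  0.41988425  0.06730732]
bar in ledge [ 3.5  1.6 -0.2] [-0.02785474 -0.00710947 -0.03167094]
```

View pics/p3.png

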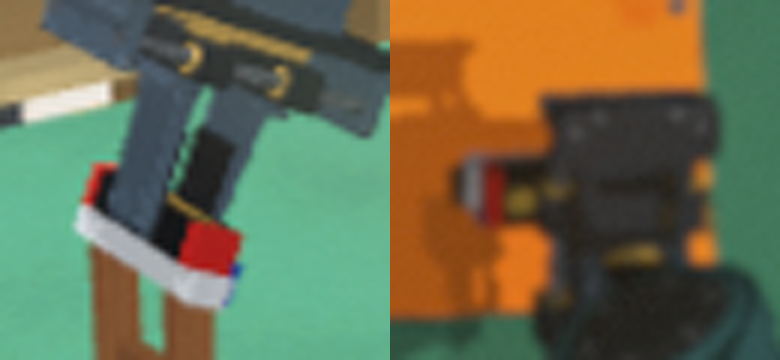

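The bar is just above or on the ledge with no contact force yet. The beam end shows left of the red cap at top crop (475,190). I'll measure centring numerically along the beam axis.

```bash
python3 - <<'E'
from plan import *
from scipy.ndimage import map_coordinates
s=r.state(); R=ledgeR().as_matrix()
W=lambda p:L0+R@np.array(p,float)
for n in('top','scene'):
    c=r.capture(n); f=c['frame'].astype(float)
    P=lambda x,y,z:proj(c,W((x,y,z)))[0]
    print(n,'pred +y: beam top end',P(-5,55,0).round(2),'beam bottom',P(-5,55,-16).round(2),'bar end bottom(ly=0)',P(-5,50,0).round(2),'bar end top',P(-5,50,22).round(2),'px/mm y',(P(0,50,0)-P(0,40,0)).round(2)/10)
    # profile along y, on line z
    for x,z in(((2,0),(6,0)) if n=='top' else((12,18),(16,12),(12,-8))):
      for sgn in(1,-1):
        ys=np.arange(40,74,2.)*sgn; q=np.array([P(x,y,z) for y in ys])
        v=np.stack([map_coordinates(f[:,:,k],[q[:,1],q[:,0]],order=1) for k in range(3)],1).round().astype(int)
        print(n,x,z,' '.join(f'{int(y)}:{a[0]},{a[1]},{a[2]}' for y,a in zip(ys,v)))
E
```

```text
top pred +y: beam top end [402.3  247.95] beam bottom [401.41 245.83] bar end bottom(ly=0) [403.96 247.89] bar end top [405.24 250.88] px/mm y [-0.333  0.012]
top 2 0 40:118,31,21 42:122,33,24 44:117,38,30 46:108,57,52 48:106,77,74 50:110,98,97 52:109,103,101 54:100,97,95 56:83,80,77 58:74,62,53 60:78,53,34 62:96,54,23 64:123,64,24 66:144,74,23 68:160,81,20 70:164,82,21 72:166,84,23
top 2 0 -40:40,36,32 -42:40,36,29 -44:41,38,29 -46:46,41,33 -48:47,43,36 -50:48,45,39 -52:48,47,44 -54:59,54,47 -56:79,65,48 -58:108,80,47 -60:138,96,45 -62:160,110,47 -64:172,120,53 -66:156,123,67 -68:131,123,79 -70:98,122,88 -72:79,122,91
top 6 0 40:110,29,19 42:114,30,20 44:111,35,28 46:105,55,50 48:104,75,73 50:109,96,95 52:106,100,98 54:97,94,91 56:80,76,73 58:72,59,51 60:76,51,34 62:94,53,23 64:120,64,23 66:143,74,22 68:160,81,22 70:167,84,22 72:170,85,23
top 6 0 -40:45,43,39 -42:44,42,37 -44:45,42,36 -46:47,44,37 -48:47,45,40 -50:48,46,44 -52:50,49,47 -54:59,53,48 -56:80,62,48 -58:110,75,45 -60:145,93,46 -62:166,108,48 -64:175,118,53 -66:154,122,68 -68:126,122,80 -70:93,121,89 -72:75,120,90
scene p
[... 998 characters left out ...]
104,178,141 -56:100,184,145 -58:100,185,146 -60:100,185,146 -62:99,184,145 -64:99,184,145 -66:99,183,144 -68:98,182,144 -70:98,182,144 -72:99,183,144
scene 12 -8 40:175,180,184 42:180,185,189 44:185,190,194 46:184,189,194 48:185,190,195 50:188,193,198 52:191,196,201 54:192,197,202 56:189,193,199 58:186,189,194 60:182,185,190 62:179,183,187 64:177,180,185 66:176,179,185 68:176,179,185 70:177,180,186 72:178,181,187
scene 12 -8 -40:192,198,203 -42:197,201,207 -44:202,207,213 -46:200,209,213 -48:198,211,213 -50:197,215,214 -52:173,209,199 -54:148,201,182 -56:122,193,164 -58:110,189,156 -60:104,187,152 -62:100,186,149 -64:100,186,149 -66:100,186,149 -68:101,187,149 -70:101,186,149 -72:100,186,149
```

```bash
python3 - <<'E'
from plan import *
from scipy.ndimage import map_coordinates
R=ledgeR().as_matrix(); W=lambda p:L0+R@np.array(p,float)
c=r.capture('scene'); f=c['frame'].astype(float)
def prof(a,b,nm,ch):
    # image profile along the axis direction through projected vertical edge at y=b ; find crossing of R-G difference
    P0=proj(c,W(a))[0]; d=proj(c,W((a[0],a[1]+10,a[2])))[0]-P0; k=np.hypot(*d)/10; d/=np.hypot(*d)
    t=np.arange(-4,4.01,.25); q=P0+t[:,None]*d
    v=np.stack([map_coordinates(f[:,:,i],[q[:,1],q[:,0]],order=1) for i in range(3)],1)
    s=v@ch; i=np.argmax(np.abs(np.gradient(s))[4:-4])+4
    lo,hi=s[max(i-8,0)],s[min(i+8,len(s)-1)]; h=(lo+hi)/2
    z=[j for j in range(len(s)-1) if (s[j]-h)*(s[j+1]-h)<=0]; j=min(z,key=lambda j:abs(j-i)); tt=t[j]+.25*(h-s[j])/(s[j+1]-s[j])
    print(nm,a,P0.round(1),'offset px',tt.round(2),'mm',(tt/k).round(1),'levels',lo.round(),hi.round())
rg=np.array([1,-1,0.])
for lx in(3.5,):
  for z in(8,12,16): prof((lx+14,-50,z),0,'bar far',rg)
  for z in(10,14,18): prof((lx-14,50,z),0,'bar near',rg)
g=np.array([1,0,0.])
for z in(-6,-10,-13): prof((12,-55,z),0,'beam far',g)
for z in(-8,-11,-13): prof((-12,55,z),0,'beam near',g)
E
```

```text
bar far (17.5, -50, 8) [298.2 120.4] offset px 0.55 mm 2.8 levels -86.0 90.0
bar far (17.5, -50, 12) [298.7 119.2] offset px 0.54 mm 2.8 levels -85.0 82.0
bar far (17.5, -50, 16) [299.1 117.9] offset px 0.56 mm 2.9 levels -85.0 71.0
bar near (-10.5, 50, 10) [323.  132.2] offset px 0.86 mm 4.0 levels 139.0 -77.0
bar near (-10.5, 50, 14) [323.4 131. ] offset px 1.05 mm 4.8 levels 138.0 -85.0
bar near (-10.5, 50, 18) [323.9 129.7] offset px 0.82 mm 3.7 levels 134.0 -85.0
beam far (12, -55, -6) [297.4 124.4] offset px 0.11 mm 0.6 levels 100.0 191.0
beam far (12, -55, -10) [297.  125.6] offset px 0.39 mm 2.1 levels 100.0 200.0
beam far (12, -55, -13) [296.7 126.5] offset px 0.33 mm 1.7 levels 101.0 204.0
beam near (-12, 55, -8) [322.3 138.5] offset px 0.21 mm 0.9 levels 180.0 98.0
beam near (-12, 55, -11) [321.9 139.5] offset px 0.03 mm 0.1 levels 179.0 97.0
beam near (-12, 55, -13) [321.7 140.1] offset px -0.07 mm -0.3 levels 179.0 98.0
```

The two views bracket zero (−1.5 in the top view, +2.6 in the scene view), so centring is good. I'll go down in small steps until it touches.

Emit:
servo_tool(commands=[{"tx": 0, "ty": 0, "tz": 0.4, "rx": 0, "ry": 0, "rz": 0, "grip": 20}, {"tx": 0, "ty": 0, "tz": 0.7, "rx": 0, "ry": 0, "rz": 0, "grip": 20}, {"tx": 0, "ty": 0, "tz": 0.7, "rx": 0, "ry": 0, "rz": 0, "grip": 20}, {"tx": 0, "ty": 0, "tz": 0.7, "rx": 0, "ry": 0, "rz": 0, "grip": 20}])

```text
t: 12.48
eef_pos: [506.5, -238.8, 163.1]
tool_rot: [2.705, 0.0, 1.626]
force: [-10.9, 1.8, 11.4]
gripper_width: 0.304
gripper_force: 30.0
```

Emit:
servo_tool(commands=[{"tx": 0, "ty": 0, "tz": 0.4, "rx": 0, "ry": 0, "rz": 0, "grip": 20}, {"tx": 0, "ty": 0, "tz": 0.7, "rx": 0, "ry": 0, "rz": 0, "grip": 20}, {"tx": 0, "ty": 0, "tz": 0.7, "rx": 0, "ry": 0, "rz": 0, "grip": 20}, {"tx": 0, "ty": 0, "tz": 0.7, "rx": 0, "ry": 0, "rz": 0, "grip": 20}])

```text
t: 12.82
eef_pos: [506.5, -238.8, 162.9]
tool_rot: [2.705, 0.0, 1.627]
force: [-24.6, 2.7, 27.3]
gripper_width: 0.302
gripper_force: 30.0
```

Contact is at the expected height, flat on the beam and not on the stops. I'll ease the force, then release.

Emit:
servo_tool(commands=[{"tx": 0, "ty": 0, "tz": -0.5, "rx": 0, "ry": 0, "rz": 0, "grip": 20}, {"tx": 0, "ty": 0, "tz": -0.9, "rx": 0, "ry": 0, "rz": 0, "grip": 20}, {"tx": 0, "ty": 0, "tz": -0.9, "rx": 0, "ry": 0, "rz": 0, "grip": 20}, {"tx": 0, "ty": 0, "tz": -0.9, "rx": 0, "ry": 0, "rz": 0, "grip": 20}])

```text
t: 13.15
eef_pos: [506.5, -238.8, 162.9]
tool_rot: [2.705, 0.0, 1.626]
force: [-7.1, -0.6, 6.9]
gripper_width: 0.309
gripper_force: 30.0
```

```bash
python3 - <<'E'
from plan import *
s=r.state(); R=ledgeR().as_matrix(); Rt=Ro.from_euler('xyz',s['tool_rot']).as_matrix()
print((R.T@s['force']).round(1),(Rt.T@s['ft_torque']).round(2),(R.T@(s['eef_pos']+Rt@[0,0,-20]-L0)).round(1))
E
```

```text
[-3.5 -0.2  9.2] [ 1.01  0.03 -0.06] [ 3.6  1.5 -0.5]
```

Emit:
servo_tool(commands=[{"tx": 0, "ty": 0, "tz": 0, "rx": 0, "ry": 0, "rz": 0, "grip": 30}, {"tx": 0, "ty": 0, "tz": 0, "rx": 0, "ry": 0, "rz": 0, "grip": 33}, {"tx": 0, "ty": 0, "tz": 0, "rx": 0, "ry": 0, "rz": 0, "grip": 38}, {"tx": 0, "ty": 0, "tz": 0, "rx": 0, "ry": 0, "rz": 0, "grip": 46}, {"tx": 0, "ty": 0, "tz": 0, "rx": 0, "ry": 0, "rz": 0, "grip": 46}, {"tx": 0, "ty": 0, "tz": 0, "rx": 0, "ry": 0, "rz": 0, "grip": 46}, {"tx": 0, "ty": 0, "tz": 0, "rx": 0, "ry": 0, "rz": 0, "grip": 46}])

```text
t: 13.73
eef_pos: [506.5, -238.7, 162.8]
tool_rot: [2.705, 0.0, 1.626]
force: [-0.6, 0.6, -0.2]
gripper_width: 0.504
gripper_force: 0.0
```

Emit:
servo_tool(commands=[{"tx": 0, "ty": 0, "tz": -5, "rx": 0, "ry": 0, "rz": 0, "grip": 46}, {"tx": 0, "ty": 0, "tz": -15, "rx": 0, "ry": 0, "rz": 0, "grip": 46}, {"tx": 0, "ty": 0, "tz": -35, "rx": 0, "ry": 0, "rz": 0, "grip": 46}, {"tx": 0, "ty": 0, "tz": -60, "rx": 0, "ry": 0, "rz": 0, "grip": 46}, {"tx": 0, "ty": 0, "tz": -90, "rx": 0, "ry": 0, "rz": 0, "grip": 46}, {"tx": 0, "ty": 0, "tz": -120, "rx": 0, "ry": 0, "rz": 0, "grip": 46}, {"tx": 0, "ty": 0, "tz": -150, "rx": 0, "ry": 0, "rz": 0, "grip": 46}, {"tx": 0, "ty": 0, "tz": -180, "rx": 0, "ry": 0, "rz": 0, "grip": 46}, {"tx": 0, "ty": 0, "tz": -180, "rx": 0, "ry": 0, "rz": 0, "grip": 46}, {"tx": 0, "ty": 0, "tz": -180, "rx": 0, "ry": 0, "rz": 0, "grip": 46}])

```text
t: 14.57
eef_pos: [430.4, -243.5, 328.1]
tool_rot: [2.702, 0.003, 1.625]
force: [-0.1, 0.5, -0.7]
gripper_width: 0.503
gripper_force: 0.0
```

```bash
python3 - <<'E'
from plan import *
cs=r.capture('scene'); ct=r.capture('top'); C=dict(s=cs,t=ct); R=ledgeR().as_matrix()
ims=[]
for n,(x,y,w,h) in dict(s=(280,90,65,70),t=(390,210,65,70)).items():
    im=cv2.resize(C[n]['frame'][y:y+h,x:x+w,::-1],None,fx=6,fy=6,interpolation=cv2.INTER_CUBIC)
    ims.append(im)
    for d in r.regions_of(C[n],'ref_bar')[:3]: print(n,round(d['p'],2),d['at'],d['mask'].sum())
    print('pred centre',proj(C[n],L0+R@[3,0,22]).round(1))
cv2.imwrite('pics/end.png',np.hstack(ims))
E
```

```text
s 0.81 [343.6, 315.4] 810
s 0.64 [453.6, 354.0] 845
s 0.49 [310.3, 126.8] 210
pred centre [[311.9 122.2]]
t 0.81 [201.1, 220.7] 284
t 0.8 [421.0, 247.7] 446
t 0.68 [257.6, 180.6] 286
pred centre [[422.2 247.8]]
```

View pics/end.png

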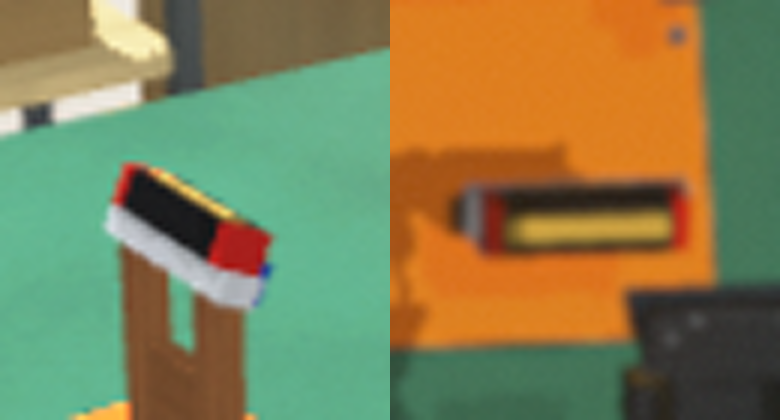

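The bar lies flat on the ledge, strip up, above the stops (scene crop (190,215), top crop (587,225)). One last numeric check of centring against the bare-beam pictures.

```bash
python3 - <<'E'
from plan import *
from scipy.ndimage import map_coordinates
R=ledgeR().as_matrix(); W=lambda p:L0+R@np.array(p,float)
def prof(c,f,a,nm):
    P0=proj(c,W(a))[0]; d=proj(c,W((a[0],a[1]+10,a[2])))[0]-P0; k=np.hypot(*d)/10; d/=np.hypot(*d)
    t=np.arange(-4,4.01,.25); q=P0+t[:,None]*d
    v=np.stack([map_coordinates(f[:,:,i].astype(float),[q[:,1],q[:,0]],order=1) for i in range(3)],1)
    g=np.linalg.norm(np.gradient(v,axis=0),axis=1); g[:3]=g[-3:]=0; i=g.argmax(); w=slice(max(i-3,0),i+4)
    return round(float((t[w]*g[w]).sum()/g[w].sum()/k),1)
def avg(c,f,pts): return [prof(c,f,p,'') for p in pts]
lx=3.5
c=r.capture('top'); f=c['frame']; b=np.load('top0.npy')
print('top bar +y bottom edge',avg(c,f,[(x,50,0) for x in(0,4,8)]),'-y top edge',avg(c,f,[(x,-50,22) for x in(-4,0,4,8)]))
print('top beam +y bottom',avg(c,b,[(x,55,-16) for x in(-4,0,4)]),'+y top',avg(c,b,[(x,55,0) for x in(-6,0,6)]),'-y top',avg(c,b,[(x,-55,0) for x in(-6,0,6)]))
c=r.capture('scene'); f=c['frame']; b=np.load('scene0.npy')
print('sc bar far',avg(c,f,[(lx+14,-50,z) for z in(8,12,16)]),'near',avg(c,f,[(lx-14,50,z) for z in(10,14,18)]))
print('sc beam far',avg(c,b,[(12,-55,z) for z in(-5,-8,-11)]),'near',avg(c,b,[(-12,55,z) for z in(-8,-11,-13)]))
E
```

```text
top bar +y bottom edge [-4.2, -4.2, 5.5] -y top edge [-8.9, -8.9, -8.9, -8.8]
top beam +y bottom [-3.6, -3.0, -3.0] +y top [-0.6, -0.6, 0.0] -y top [-2.3, -1.7, -1.6]
sc bar far [2.8, 4.2, 3.1] near [3.3, 1.3, 3.5]
sc beam far [1.2, 1.0, 3.0] near [0.6, 0.1, -0.9]
```

```bash
python3 -c "
from workcell import r
print(r.state()['t'],r.close_job())"
```

```text
the job is handed in; nothing more can be done
14.8667 None
```

The reference bar now lies flat on the near fixture's sloping ledge, strip up, just uphill of the blue stops and within about 2–3 mm of centre, and I handed the job in at 14.9 s (the verdict was not shown).

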